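Shut the cutter tin and hold it home in the drawer corner

ROBOT

A 6-joint arm with a two-finger parallel gripper is mounted at the origin on the work surface. World frame = base frame: x ahead of the robot, y to its left, z up, the work surface at z = 0. Lengths are in mm, angles in rad, forces in N, time in s.
With the tool pointing down it reaches from about 350 to 775 mm from the base axis. Payload 7.3 kg.
Tool frame: the origin (TCP) lies between the finger pads; the fingertips stand tcp_to_tips ahead of it and the grasp point (between the pads) lies 5 mm behind it (tcp_to_tips is the distance from the TCP to the fingertips, in mm); z points along the fingers, x is the direction in which the jaws open and shut, and the axes are right-handed (so a half turn about z gives the same grasp; the last joint's range is limited). The gripper opens to 92 mm and grips with 3 to 60 N. Pads are 19 mm wide; open, the fingers measure 130 mm over their backs; the gripper's body (75 mm by 190 mm) begins 47 mm behind the grasp point.
Start: joints at [1.129, 0.342, 1.524, -0, 1.275, -0.146], TCP at [153.025, 502.222, 240.741] pointing down, gripper open.
Joint ranges: [-2.53, 2.53], [-0.77, 2.02], [0.04, 2.7], [-1, 4.14], [0.28, 2.66], [-3.11, 3.11]. Speed limits (rad/s): [2.57, 2.57, 3.14, 3.14, 3.14, 3.14].

INTERFACE

Orientations are given as [roll, pitch, yaw] about the fixed x, y, z axes, in that order (R = Rz(yaw) Ry(pitch) Rx(roll)).
In Python, from plant import * gives the robot as it stands.
- The arm moves only by the tool drive_tool, never from a script. Its argument "deltas" is a list of rows, each an object of numbers: "hand": the gripper's target within -1 to 1 (shut at 1, half-way at 0, fully open at -1); "tx", "ty", "tz": the shift along the tool's x, y, z each as a share of 4 cm, from -1 to 1; "wx", "wy", "wz": the turn, a rotation vector about the tool's x, y, z each as a share of 5 degrees, from -1 to 1. In form: [{"hand": .., "tx": .., "ty": .., "tz": .., "wx": .., "wy": .., "wz": ..}, ...]. A call has 1 to 20 rows; each row shifts and turns the commanded pose from where the row before left it, along the tool's axes as they then stand; what a row does not reach is not made up. A row lasts 1/12 s, in which the tool goes at most 41.7 mm and 7.16 degrees, less where a joint would pass 70% of its speed; a pose out of reach is approached as far as the arm can. A call with a number of a shift or a turn outside -1 to 1 is refused whole. A call with a gripper value outside its range is refused whole. The fingers move at their own pace and stop on an object; the grip force is fixed at half the most. Time passes only in rows, so rows that do not move let the fingers close. It gives the time, the measured TCP pose, the force and the opening at its end, in the units of the state.
- get_obs(): the state, without advancing time (a new reading comes with each control period).
- capture(name): name is "side" or "top" or "wrist"; returns the picture (480x640x3 uint8, red, green, blue); there is no depth.
- camera_model(name): a dict with "fx", "fy", "cx", "cy" (pixels), "rvec" (rotation vector, rad) and "tvec" (3), from world to camera coordinates, as OpenCV has them. Camera axes: x right, y down, z forward; pixel columns grow to the right and rows downward; lengths in mm; the calibration is good to about 2 mm. A picture is of the moment at which its call begins: read the wrist's pose just before it. camera_model takes no time and is no camera call; for the wrist camera it gives the pose at the moment of the call.
- close_job(): hands the job in, once; it reports no verdict.
The state is a dict: "time": time; "joint_positions": joint angles; "dq": joint speeds; "tau": joint torques, N m; "tool_pos": TCP position; "tcp_rot": TCP orientation; "contact_force": force on the tool from outside, world axes, zero at the start; "moment": the same for the moment, N m; "grip_width": finger opening in mm.
Only numpy, scipy, OpenCV 4.12 (cv2) and the standard library are available. Lean on these libraries where they do the work, as an engineer would, in place of code of your own. Each camera call takes 0.05 s, during which the arm holds its last target.

TASK

The small cutter tin in the mint green drawer has stick-on feet that must set in the drawer's front left corner. First press its sprung lid down until it clicks shut, then take the tin to that corner, square in with one face flat on the front panel and one flat on the left side wall, and finish while holding it there, your fingers still on the tin and pushing it firmly against both walls at once, flat on the drawer floor. Leave the can opener, bottle opener and jar key where they lie.

Things in the scene. Friction and masses are not known exactly. Their poses are not given: they have to be found in the camera images.
- drawer: Mint green steel drawer standing on the worktop, fixed. Inside 340 mm (its x) by 460 mm (its y), floor 4 mm thick with painted-on dents (flat to touch). Origin: under the centre of the inside, at worktop height. Its x points from the front panel to the back wall, its y to the left side wall (as seen from the robot), z up. Back and side walls reach 70 mm above the worktop.
- front_wall: The drawer's front panel with the round dark knob outside, on the robot's side, 18 mm thick, 500 mm wide, 86 mm high above the worktop. Origin at the middle of its underside; its inner face lies 9 mm from there along drawer +x (drawer x = -170 mm).
- left_wall: The drawer's left side wall (drawer +y), 6 mm thick, 340 mm long, top 70 mm above the worktop. Origin at the middle of its underside; its inner face lies 3 mm from there along drawer -y (drawer y = +230 mm).
- tin: Plain aluminium tin, 110 mm (its x, front to hinge) by 90 mm (its y) by 50 mm high without lid, about 0.4 kg in all, loose on the drawer floor, where it slides against 2 to 4 N of friction (a wall that it is pressed to rubs too). Origin: centre of its underside. Its +x side carries the hinge, its -x side the catch; within about 0.5 rad of square to the drawer at the start, hinge side away from the front panel.
- tin_lid (a joint): The lid's angle in rad: 0 shut, grows as it opens. It stands part open and is pushed open by a spring; from about 0.1 rad on a catch must be overcome with some 6 to 9 N down near the free edge (more nearer the hinge), then it stays shut, flat, against 2 or 3 N of lift at the edge; so slide the tin rather than lift it by the lid. Pressed less far it springs up again.
- lid_hinge (a point): Point on the hinge line at its middle, on the tin's +x side at the underside of the lid (tin x = +55 mm, z = 50 mm). The lid is 6 mm thick, 110 mm long from hinge to free edge and 90 mm wide.
- lid_edge (a point): Middle of the lid's upper free edge, 110 mm from the hinge.
- lid_bar (a point): Middle of the upright grip bar in the middle of the lid's top: 36 mm long along tin x, 14 mm thick along tin y, standing 28 mm up from the lid; its middle is 14 mm above the lid's top and, with the lid shut, 70 mm above the tin's underside (bar top at 84 mm). Its axes follow the lid; shut, they are those of the tin.
- can_opener: Chrome crank can opener, about 150 mm long and 40 mm high, lying by the back wall. Origin on its underside. Leave alone.
- bottle_opener: Cast aluminium bottle opener with a ring head, 115 mm long, 8 mm high, lying on the drawer floor. Leave alone.
- jar_key: Cream plastic jar key with a big ring head, 150 mm long, 9 mm high, lying on the drawer floor near the right wall. Leave alone.
Mind the look-alikes: they are no part of the job. What is meant by the tin is not blue or red, and is the smaller of those in its own colour.

How it is judged:
By the outcome, as a careful person would: the job done as asked, in the order asked, and still so for the second after the job is handed in, while the arm keeps its last pose, push and grip.
It also fails if it takes over 58 s, if anything falls off the work surface, if the arm or the gripper's body presses on something with over 40 N, if the wrist force passes 120 N, or if a joint passes its speed limit or range.

## Working session

There is one attempt and no reset: what is moved stays moved. The work goes in short steps, Python scripts to look and compute and a tool call to move; the robot and the scene stay as the last step left them, time stands still between calls to the robot, and variables do not carry over. Pictures are saved under pics/ and viewed, and the job is handed in when it is done.

Besides the shell and the picture viewer there is one more tool, called after "Request:" as name([rows], argument=value, ...), one row to a line, values as JSON. drive_tool: Moves the arm, as the interface text tells. Its arguments: {"type":"object","properties":{"deltas":{"type":"array","items":{"type":"object","properties":{"hand":{"type":"number"},"tx":{"type":"number"},"ty":{"type":"number"},"tz":{"type":"number"},"wx":{"type":"number"},"wy":{"type":"number"},"wz":{"type":"number"}}}}},"required":["deltas"]}

```bash
ls; mkdir -p pics; python3 - <<'E'
from plant import *
import cv2
o=get_obs();print(o)
for n in ["side","top","wrist"]:
    m=camera_model(n);print(n,m)
    cv2.imwrite(f"pics/a_{n}.png",capture(n)[:,:,::-1])
E
```

```text
pics
{'time': 0.0, 'joint_positions': array([ 1.12900280e+00,  3.42699597e-01,  1.52504510e+00, -1.11866673e-05,
        1.27539385e+00, -1.45959672e-01]), 'dq': array([-5.89393888e-04,  2.85614115e-04,  1.50977339e-03,  2.75359570e-07,
       -7.08485095e-04, -8.31082999e-05]), 'tau': array([-4.00364224e-04, -4.31240201e+01, -2.44222194e+01,  7.16801430e-02,
        5.58350596e-02, -1.24505614e-04]), 'tool_pos': array([152.84668301, 501.84139726, 240.04714998]), 'tcp_rot': array([-3.14137840e+00,  1.53101641e-03,  1.27496590e+00]), 'contact_force': array([-0.00878338, -1.5138296 ,  0.50137663]), 'moment': array([-0.01443339,  0.00642899, -0.06482637]), 'grip_width': 91.7382947280742}
side {'fx': 540.5717069616807, 'fy': 540.5717069616807, 'cx': 326.45834025759626, 'cy': 245.10236461660443, 'rvec': array([ 2.12374191, -0.08707087,  0.07424558]), 'tvec': array([-541.18283775,  121.3987467 ,  904.48604388])}
top {'fx': 511.6800095554792, 'fy': 511.6800095554792, 'cx': 319.120741101139, 'cy': 244.7520045360113, 'rvec': array([ 2.19672995, -2.14181761,  0.07421611]), 'tvec': array([ 16.2398799 , 547.41371204, 870.99188321])}
wrist {'fx': 382.3711381585503, 'fy': 382.3711381585503, 'cx': 319.93662132826086, 'cy': 244.52488046683158, 'rvec': array([-2.35622856, -1.74626513, -0.21710077]), 'tvec': array([-523.9568499 ,  -31.0786007 ,  389.36103849])}
```

View pics/a_top.png

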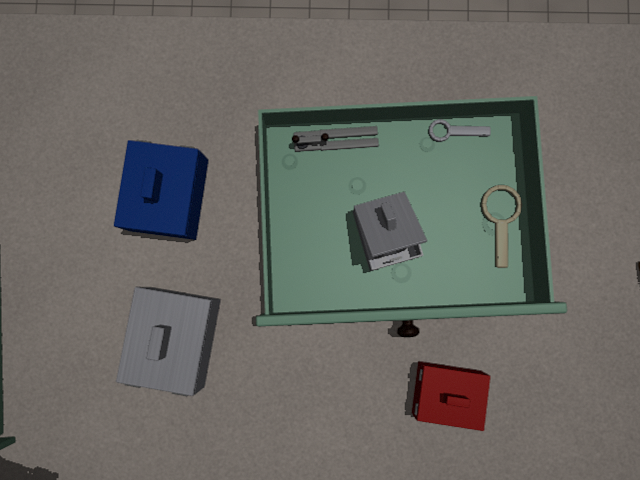

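View pics/a_side.png

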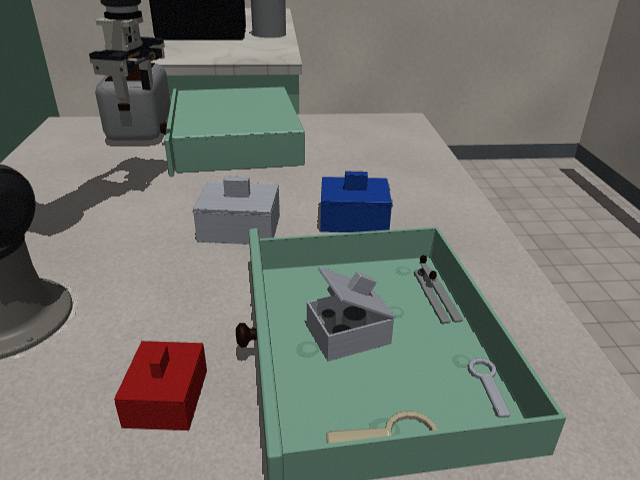

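View pics/a_wrist.png

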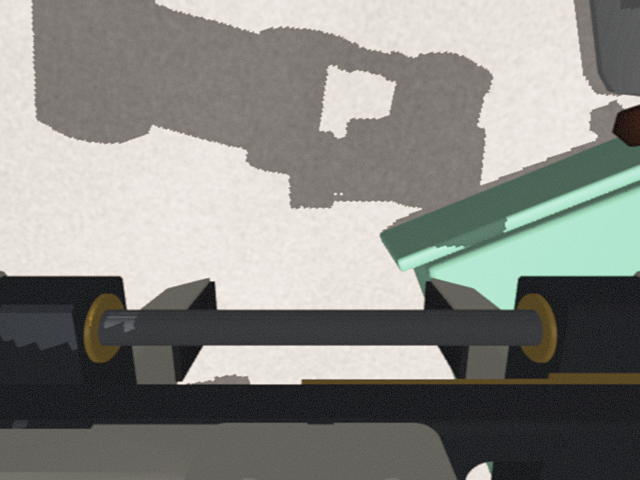

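```bash
cat > h.py <<'E'
import numpy as np, cv2
from plant import *
def cam(n):
    m=camera_model(n);R=cv2.Rodrigues(np.array(m['rvec']))[0];t=np.array(m['tvec'])
    K=np.array([[m['fx'],0,m['cx']],[0,m['fy'],m['cy']],[0,0,1]]);return K,R,t
def ray(c,uv):
    K,R,t=c;d=R.T@np.linalg.solve(K,[uv[0],uv[1],1.]);return -R.T@t,d/np.linalg.norm(d)
def onz(c,uv,z):
    o,d=ray(c,uv);return o+d*(z-o[2])/d[2]
def proj(c,P):
    K,R,t=c;q=(K@(R@np.asarray(P,float).T+t[:,None]));return (q[:2]/q[2]).T
def tri(c1,u1,c2,u2):
    o1,d1=ray(c1,u1);o2,d2=ray(c2,u2)
    s=np.linalg.lstsq(np.c_[d1,-d2],o2-o1,rcond=None)[0]
    a=o1+d1*s[0];b=o2+d2*s[1];return (a+b)/2,np.linalg.norm(a-b)
E
python3 - <<'E'
from h import *
a=cv2.imread('pics/a_top.png');b=cv2.imread('pics/a_side.png')
cv2.imwrite('pics/z_top.png',cv2.resize(a[180:280,335:445],None,fx=6,fy=6,interpolation=cv2.INTER_CUBIC)[:600,:800])
cv2.imwrite('pics/z_side.png',cv2.resize(b[255:365,290:410],None,fx=5,fy=5,interpolation=cv2.INTER_CUBIC))
T=cam('top')
print(onz(T,(320,240),0), proj(T,[[0,0,0]]))
hsv=cv2.cvtColor(a,cv2.COLOR_BGR2HSV);m=cv2.inRange(hsv,(60,60,20),(95,255,255))
m[:80]=0;m[:, :240]=0;
n,l,s,_=cv2.connectedComponentsWithStats(m);print([x for x in s if x[4]>100])
# bright floor
f=cv2.inRange(hsv,(60,40,100),(95,255,255));cv2.imwrite('pics/m.png',np.hstack([m,f])[::1, ::1][:, 200:])
for u,z in [((260,110),70),((537,98),70),((550,304),70),((255,320),86),((565,308),86)]:print(u,onz(T,u,z))
E
```

```text
[557.45042928  29.16561709   0.        ] [[328.66115366 566.34013734]]
[array([     0,      0,    640,    480, 296435], dtype=int32), array([ 257,  100,  305,  218, 9484], dtype=int32), array([346, 211,  24,  62, 413], dtype=int32), array([412, 311, 154,   9, 252], dtype=int32), array([256, 315, 155,  11, 301], dtype=int32)]
(260, 110) [770.10127721 135.64548698  70.        ]
(537, 98) [ 800.37205162 -331.88555087   70.        ]
(550, 304) [ 455.26472093 -349.38707454   70.        ]
(255, 320) [417.47803574 128.93515838  86.        ]
(565, 308) [ 449.83321838 -366.20385299   86.        ]
```

View pics/z_top.png

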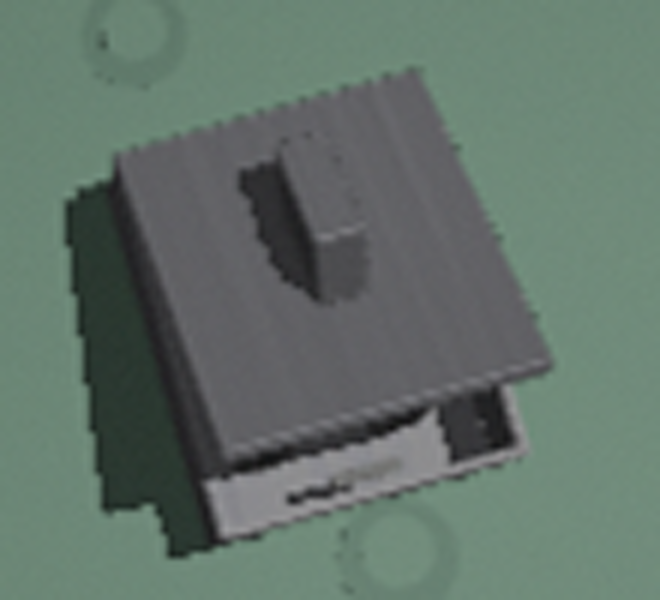

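View pics/z_side.png

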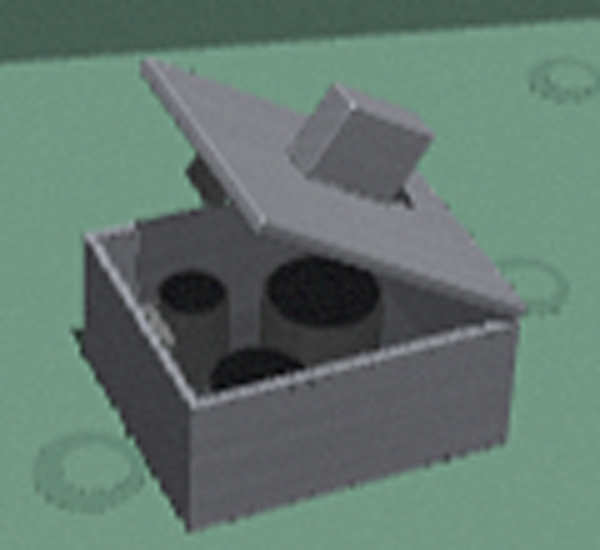

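```bash
python3 - <<'E'
from h import *
a=cv2.imread('pics/a_top.png');b=cv2.imread('pics/a_side.png')
z=lambda im,x,y,w,h,k:cv2.resize(im[y:y+h,x:x+w],None,fx=k,fy=k,interpolation=cv2.INTER_CUBIC)
cv2.imwrite('pics/z_c.png',np.hstack([z(a,245,270,50,60,8),z(a,525,270,50,60,8)]))
cv2.imwrite('pics/z_d.png',np.hstack([z(a,245,95,50,60,8),z(a,510,90,50,60,8)]))
T=cam('top');S=cam('side')
ft=lambda x,y:((x+.5)/6-.5+335,(y+.5)/6-.5+180)
fs=lambda x,y:((x+.5)/5-.5+290,(y+.5)/5-.5+255)
for n,t,s,zz in [('rimFL',(215,540),(88,235),54),('rimFR',(525,450),(193,403),54),('rimBR',None,(517,322),54),('botFR',None,(190,530),4),('botBR',None,(505,443),4),('lidL',(225,460),(147,63),None),('lidR',(552,365),(262,225),None),('bartopfrontL',(320,235),(340,85),None),('barfrontR',(365,228),(432,135),None),('lidBL',(115,155),None,60),('lidBR',(415,68),(520,310),60)]:
    r=[n]
    if t and zz: r.append(('top',onz(T,ft(*t),zz).round(1)))
    if s and zz: r.append(('side',onz(S,fs(*s),zz).round(1)))
    if t and s: p,e=tri(T,ft(*t),S,fs(*s)); r.append((p.round(1),round(e,1)))
    print(*r)
E
```

```text
rimFL ('top', array([504.5, -57.7,  54. ])) ('side', array([505.9, -60.8,  54. ])) (array([505.3, -57.9,  51.7]), np.float64(1.4))
rimFR ('top', array([ 531.9, -143.9,   54. ])) ('side', array([ 531.9, -143.8,   54. ])) (array([ 531.9, -143.9,   54.1]), np.float64(0.0))
rimBR ('side', array([ 635.4, -113.6,   54. ]))
botFR ('side', array([ 531.9, -144.8,    4. ]))
botBR ('side', array([ 635.9, -113.1,    4. ]))
lidL (array([523.8, -54.8, 115.8]), np.float64(1.7))
lidR (array([ 550.4, -139.4,  115.8]), np.float64(1.0))
bartopfrontL (array([581.9, -78. , 120.9]), np.float64(0.1))
barfrontR (array([597. , -92.5, 110.3]), np.float64(23.0))
lidBL ('top', array([611.7, -27.2,  60. ]))
lidBR ('top', array([ 638.4, -111. ,   60. ])) ('side', array([ 635.6, -115.1,   60. ])) (array([ 637.8, -111.3,   57. ]), np.float64(2.4))
```

View pics/z_c.png

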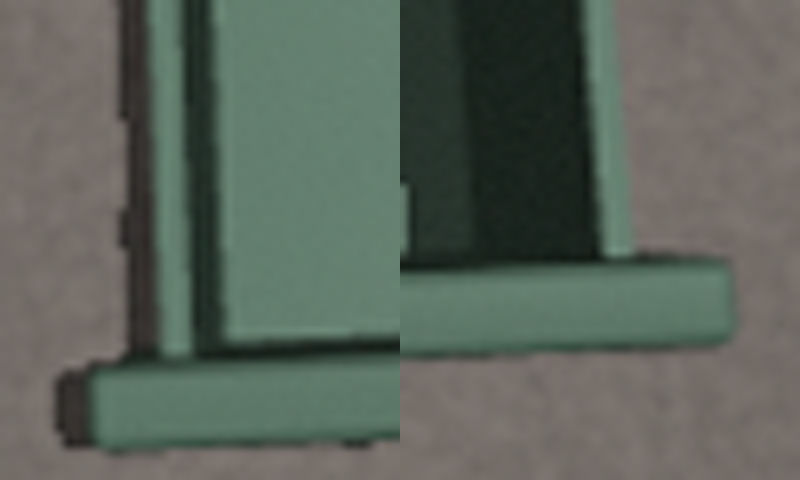

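View pics/z_d.png

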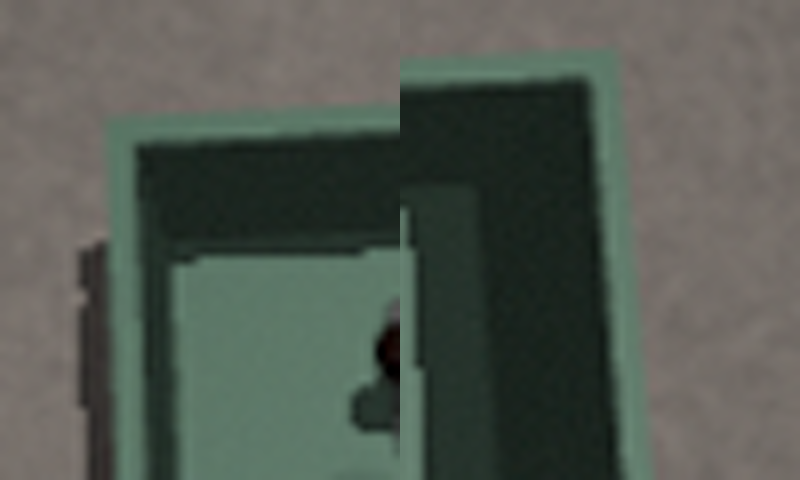

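```bash
python3 - <<'E'
from h import *
T=cam('top')
g=lambda x,y,x0,y0,z:onz(T,((x+.5)/8-.5+x0,(y+.5)/8-.5+y0),z)
P={'FPL':g(92,365,245,270,86),'FPR':g(733-400,257,525,270,86),'BL':g(135,145,245,95,70),'BR':g(590-400,80,510,90,70),'LfrontFloor':g(220,345,245,270,4),'LbackFloor':g(173,258,245,95,4),'LtopFront':g(192,350,245,270,70)}
for k in P:print(k,P[k].round(1))
d=P['FPL']-P['FPR'];print(np.linalg.norm(d),np.arctan2(-d[0],d[1]))
d=P['BL']-P['BR'];print(np.linalg.norm(d),np.arctan2(-d[0],d[1]))
d=P['BL']-P['LtopFront'];print(np.linalg.norm(d),np.arctan2(d[1],d[0]))
yaw=0.065;R=np.array([[np.cos(yaw),-np.sin(yaw)],[np.sin(yaw),np.cos(yaw)]])
est=[P['FPL'][:2]-R@[-170,250],P['FPR'][:2]-R@[-170,-250],P['BL'][:2]-R@[170,230],P['BR'][:2]-R@[170,-230],P['LbackFloor'][:2]-R@[170,230]]
print(np.round(est,1)); 
for z in ((-170,230),(-170,140),(-60,230)):print(R@z+np.mean(est[:4],0))
E
```

```text
FPL [425.2 127.5  86. ]
FPR [ 459.9 -368.2   86. ]
BL [765.5 133.   70. ]
BR [ 797.5 -325.7   70. ]
LfrontFloor [425.9 110.6   4. ]
LbackFloor [762.2 132.7   4. ]
LtopFront [427.9 109.3  70. ]
496.9529854583466 0.06990422058714583
459.8313878119244 0.06979730119717703
338.377245743714 0.07030565786642934
[[ 611.1 -110.9]
 [ 613.3 -107.7]
 [ 610.8 -107.5]
 [ 613.  -107.2]
 [ 607.5 -107.8]]
[427.44762553 110.12689468]
[433.29350703  20.31695275]
[537.21533234 117.27186096]
```

```bash
python3 - <<'E'
import plant
print([n for n in dir(plant) if n[0]!='_'])
print(getattr(plant,'tcp_to_tips',None))
E
```

```text
['Unreachable', 'camera_model', 'capture', 'close_job', 'get_obs', 'tcp_to_tips']
14.0
```

Request:
drive_tool([
  {"hand": 1, "wz": -0.97},
  {"hand": 1, "wz": -0.97},
  {"hand": 1, "wz": -0.97},
  {"hand": 1, "wz": -0.97},
  {"hand": 1, "wz": -0.97},
  {"hand": 1, "wz": -0.97},
  {"hand": 1, "wz": -0.97},
  {"hand": 1},
])

```text
invalid input
```

Request:
drive_tool([
  {"hand": 1.0, "tx": 0, "ty": 0, "tz": 0, "wx": 0, "wy": 0, "wz": -0.97},
  {"hand": 1.0, "tx": 0, "ty": 0, "tz": 0, "wx": 0, "wy": 0, "wz": -0.97},
  {"hand": 1.0, "tx": 0, "ty": 0, "tz": 0, "wx": 0, "wy": 0, "wz": -0.97},
  {"hand": 1.0, "tx": 0, "ty": 0, "tz": 0, "wx": 0, "wy": 0, "wz": -0.97},
  {"hand": 1.0, "tx": 0, "ty": 0, "tz": 0, "wx": 0, "wy": 0, "wz": -0.97},
  {"hand": 1.0, "tx": 0, "ty": 0, "tz": 0, "wx": 0, "wy": 0, "wz": -0.97},
  {"hand": 1.0, "tx": 0, "ty": 0, "tz": 0, "wx": 0, "wy": 0, "wz": -0.97},
  {"hand": 1.0, "tx": 0, "ty": 0, "tz": 0, "wx": 0, "wy": 0, "wz": 0},
])

```text
time: 0.82
tool_pos: [153.0, 502.0, 240.4]
tcp_rot: [-3.141, 0.001, 1.87]
contact_force: [0.4, 0.2, -0.4]
grip_width: 43.1
```

Request:
drive_tool([
  {"hand": 1, "tx": -0.4, "ty": 0.12, "tz": 0, "wx": 0, "wy": 0, "wz": 0},
  {"hand": 1, "tx": -0.85, "ty": 0.24, "tz": 0, "wx": 0, "wy": 0, "wz": 0},
  {"hand": 1, "tx": -0.85, "ty": 0.24, "tz": 0, "wx": 0, "wy": 0, "wz": 0},
  {"hand": 1, "tx": -0.85, "ty": 0.24, "tz": 0, "wx": 0, "wy": 0, "wz": 0},
  {"hand": 1, "tx": -0.85, "ty": 0.24, "tz": 0, "wx": 0, "wy": 0, "wz": 0},
  {"hand": 1, "tx": -0.85, "ty": 0.24, "tz": 0, "wx": 0, "wy": 0, "wz": 0},
  {"hand": 1, "tx": -0.85, "ty": 0.24, "tz": 0, "wx": 0, "wy": 0, "wz": 0},
  {"hand": 1, "tx": -0.85, "ty": 0.24, "tz": 0, "wx": 0, "wy": 0, "wz": 0},
  {"hand": 1, "tx": -0.85, "ty": 0.24, "tz": 0, "wx": 0, "wy": 0, "wz": 0},
  {"hand": 1, "tx": -0.85, "ty": 0.24, "tz": 0, "wx": 0, "wy": 0, "wz": 0},
  {"hand": 1, "tx": -0.85, "ty": 0.24, "tz": 0, "wx": 0, "wy": 0, "wz": 0},
  {"hand": 1, "tx": -0.85, "ty": 0.24, "tz": 0, "wx": 0, "wy": 0, "wz": 0},
  {"hand": 1, "tx": -0.85, "ty": 0.24, "tz": 0, "wx": 0, "wy": 0, "wz": 0},
  {"hand": 1, "tx": -0.85, "ty": 0.24, "tz": 0, "wx": 0, "wy": 0, "wz": 0},
  {"hand": 1, "tx": -0.85, "ty": 0.24, "tz": 0, "wx": 0, "wy": 0, "wz": 0},
  {"hand": 1, "tx": -0.85, "ty": 0.24, "tz": 0, "wx": 0, "wy": 0, "wz": 0},
  {"hand": 1, "tx": -0.85, "ty": 0.24, "tz": 0, "wx": 0, "wy": 0, "wz": 0},
  {"hand": 1, "tx": -0.85, "ty": 0.24, "tz": 0, "wx": 0, "wy": 0, "wz": 0},
  {"hand": 1, "tx": -0.85, "ty": 0.24, "tz": 0, "wx": 0, "wy": 0, "wz": 0},
  {"hand": 1, "tx": -0.85, "ty": 0.24, "tz": 0, "wx": 0, "wy": 0, "wz": 0},
])

```text
time: 2.48
tool_pos: [526.2, -77.8, 240.6]
tcp_rot: [-3.141, -0.0, 1.864]
contact_force: [0.6, 0.7, -0.0]
grip_width: 0.4
```

Request:
drive_tool([
  {"hand": 1, "tx": -0.4, "ty": 0.12, "tz": 0.4, "wx": 0, "wy": 0, "wz": 0},
  {"hand": 1, "tx": -0.1, "ty": 0.04, "tz": 0.5, "wx": 0, "wy": 0, "wz": 0},
  {"hand": 1, "tx": 0, "ty": 0, "tz": 0.5, "wx": 0, "wy": 0, "wz": 0},
  {"hand": 1, "tx": 0, "ty": 0, "tz": 0, "wx": 0, "wy": 0, "wz": 0},
  {"hand": 1, "tx": 0, "ty": 0, "tz": 0, "wx": 0, "wy": 0, "wz": 0},
])

```text
time: 2.9
tool_pos: [537.0, -93.2, 184.0]
tcp_rot: [-3.139, -0.002, 1.866]
contact_force: [-0.4, 0.0, 0.4]
grip_width: 0.7
```

Request:
drive_tool([
  {"hand": 1, "tx": -0.05, "ty": 0.08, "tz": 0.5, "wx": 0, "wy": 0, "wz": 0},
  {"hand": 1, "tx": 0, "ty": 0, "tz": 0.5, "wx": 0, "wy": 0, "wz": 0},
  {"hand": 1, "tx": 0, "ty": 0, "tz": 0, "wx": 0, "wy": 0, "wz": 0},
])

```text
time: 3.15
tool_pos: [540.1, -93.6, 143.2]
tcp_rot: [-3.139, -0.002, 1.867]
contact_force: [-0.5, 1.1, -0.3]
grip_width: 0.4
```

```bash
python3 - <<'E'
from h import *
a=capture('top')[:,:,::-1];b=capture('side')[:,:,::-1]
z=lambda im,x,y,w,h,k:cv2.resize(im[y:y+h,x:x+w],None,fx=k,fy=k,interpolation=cv2.INTER_CUBIC)
cv2.imwrite('pics/b.png',np.hstack([z(a,320,150,130,150,3),z(b,290,215,130,150,3)]))
E
```

```text
(no output)
```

View pics/b.png

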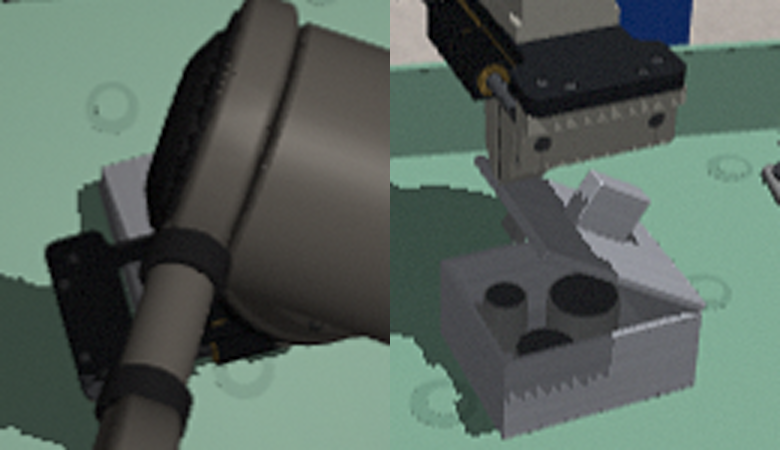

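Request:
drive_tool([
  {"hand": 1, "tx": 0, "ty": 0, "tz": 0.2, "wx": 0, "wy": 0, "wz": 0},
  {"hand": 1, "tx": 0, "ty": 0, "tz": 0.2, "wx": 0, "wy": 0, "wz": 0},
  {"hand": 1, "tx": 0, "ty": 0, "tz": 0.2, "wx": 0, "wy": 0, "wz": 0},
  {"hand": 1, "tx": 0, "ty": 0, "tz": 0.2, "wx": 0, "wy": 0, "wz": 0},
  {"hand": 1, "tx": 0, "ty": 0, "tz": 0.2, "wx": 0, "wy": 0, "wz": 0},
])

```text
time: 3.67
tool_pos: [541.3, -94.3, 104.2]
tcp_rot: [3.141, 0.0, 1.867]
contact_force: [-0.6, 0.4, 2.3]
grip_width: 0.5
```

Request:
drive_tool([
  {"hand": 1, "tx": 0, "ty": 0, "tz": 0.15, "wx": 0, "wy": 0, "wz": 0},
  {"hand": 1, "tx": 0, "ty": 0, "tz": 0.15, "wx": 0, "wy": 0, "wz": 0},
  {"hand": 1, "tx": 0, "ty": 0, "tz": 0.0, "wx": 0, "wy": 0, "wz": 0},
])

```text
time: 3.92
tool_pos: [540.7, -94.2, 91.3]
tcp_rot: [-3.14, -0.001, 1.867]
contact_force: [-0.5, -0.5, 1.2]
grip_width: 0.7
```

Request:
drive_tool([
  {"hand": 1, "tx": 0, "ty": 0, "tz": 0.1, "wx": 0, "wy": 0, "wz": 0},
  {"hand": 1, "tx": 0, "ty": 0, "tz": 0.1, "wx": 0, "wy": 0, "wz": 0},
  {"hand": 1, "tx": 0, "ty": 0, "tz": 0.0, "wx": 0, "wy": 0, "wz": 0},
])

```text
time: 4.17
tool_pos: [541.1, -94.4, 84.1]
tcp_rot: [-3.141, -0.0, 1.868]
contact_force: [-0.3, -1.3, 1.4]
grip_width: 0.4
```

Tip now at about 70; the shut lid's top is at 60.

Request:
drive_tool([
  {"hand": 1, "tx": 0, "ty": 0, "tz": 0.1, "wx": 0, "wy": 0, "wz": 0},
  {"hand": 1, "tx": 0, "ty": 0, "tz": 0.05, "wx": 0, "wy": 0, "wz": 0},
  {"hand": 1, "tx": 0, "ty": 0, "tz": 0.05, "wx": 0, "wy": 0, "wz": 0},
  {"hand": 1, "tx": 0, "ty": 0, "tz": 0.0, "wx": 0, "wy": 0, "wz": 0},
])

```text
time: 4.5
tool_pos: [541.1, -94.3, 76.5]
tcp_rot: [-3.141, -0.0, 1.867]
contact_force: [0.1, 0.9, -0.1]
grip_width: 0.3
```

Request:
drive_tool([
  {"hand": 1, "tx": 0, "ty": 0, "tz": 0.04, "wx": 0, "wy": 0, "wz": 0},
  {"hand": 1, "tx": 0, "ty": 0, "tz": 0.04, "wx": 0, "wy": 0, "wz": 0},
  {"hand": 1, "tx": 0, "ty": 0, "tz": 0.0, "wx": 0, "wy": 0, "wz": 0},
])

```text
time: 4.75
tool_pos: [541.5, -94.3, 74.1]
tcp_rot: [3.141, 0.0, 1.868]
contact_force: [-1.5, -0.4, 6.3]
grip_width: 0.3
```

Request:
drive_tool([
  {"hand": 1, "tx": 0, "ty": 0, "tz": 0.04, "wx": 0, "wy": 0, "wz": 0},
  {"hand": 1, "tx": 0, "ty": 0, "tz": 0.0, "wx": 0, "wy": 0, "wz": 0},
  {"hand": 1, "tx": 0, "ty": 0, "tz": 0.0, "wx": 0, "wy": 0, "wz": 0},
])

```text
time: 5.0
tool_pos: [541.5, -94.4, 73.8]
tcp_rot: [3.14, 0.001, 1.868]
contact_force: [-5.8, 0.8, 16.9]
grip_width: 0.1
```

Request:
drive_tool([
  {"hand": 1, "tx": 0, "ty": 0, "tz": 0.04, "wx": 0, "wy": 0, "wz": 0},
  {"hand": 1, "tx": 0, "ty": 0, "tz": 0.0, "wx": 0, "wy": 0, "wz": 0},
  {"hand": 1, "tx": 0, "ty": 0, "tz": 0.0, "wx": 0, "wy": 0, "wz": 0},
])

```text
time: 5.25
tool_pos: [541.6, -94.4, 73.5]
tcp_rot: [3.14, 0.001, 1.868]
contact_force: [-9.2, 1.7, 28.2]
grip_width: 0.3
```

Request:
drive_tool([
  {"hand": 1, "tx": 0, "ty": 0, "tz": -0.4, "wx": 0, "wy": 0, "wz": 0},
  {"hand": 1, "tx": 0, "ty": 0, "tz": -0.8, "wx": 0, "wy": 0, "wz": 0},
  {"hand": 1, "tx": 0, "ty": 0, "tz": -0.8, "wx": 0, "wy": 0, "wz": 0},
  {"hand": -1, "tx": -0.5, "ty": 0, "tz": -0.8, "wx": 0, "wy": 0, "wz": 0},
  {"hand": -1, "tx": -1, "ty": 0, "tz": -0.8, "wx": 0, "wy": 0, "wz": 0},
  {"hand": -1, "tx": -1, "ty": 0, "tz": -0.5, "wx": 0, "wy": 0, "wz": 0},
  {"hand": -1, "tx": -1, "ty": 0, "tz": 0, "wx": 0, "wy": 0, "wz": 0},
  {"hand": -1, "tx": -0.5, "ty": 0, "tz": 0, "wx": 0, "wy": 0, "wz": 0},
  {"hand": -1, "tx": 0, "ty": 0, "tz": 0, "wx": 0, "wy": 0, "wz": 0},
  {"hand": -1, "tx": 0, "ty": 0, "tz": 0, "wx": 0, "wy": 0, "wz": 0},
])

```text
time: 6.08
tool_pos: [584.8, -238.2, 226.0]
tcp_rot: [-3.141, -0.001, 1.866]
contact_force: [0.1, 0.6, -0.7]
grip_width: 42.3
```

```bash
python3 - <<'E'
from h import *
print(get_obs()['tool_pos'])
a=capture('top')[:,:,::-1];b=capture('side')[:,:,::-1]
z=lambda im,x,y,w,h,k:cv2.resize(im[y:y+h,x:x+w],None,fx=k,fy=k,interpolation=cv2.INTER_CUBIC)
cv2.imwrite('pics/c.png',np.hstack([z(a,340,170,100,120,4),z(b,300,255,100,120,4)]))
E
```

```text
[ 584.83717717 -238.23943943  225.95535319]
```

View pics/c.png

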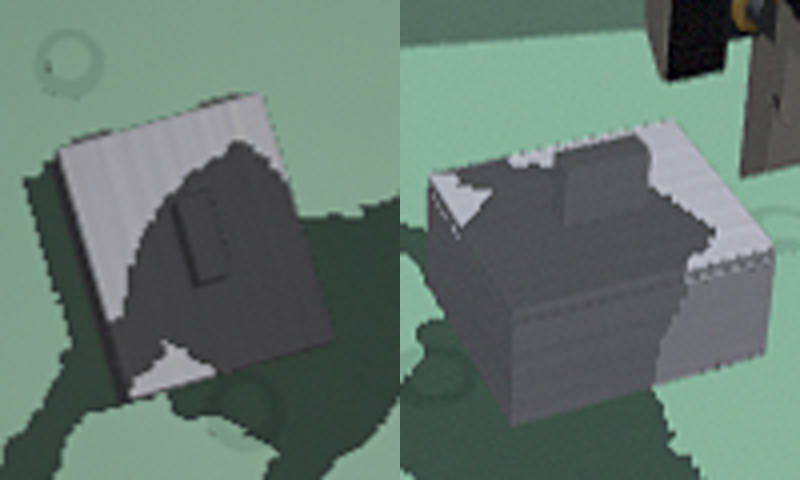

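```bash
python3 - <<'E'
from h import *
T=cam('top');S=cam('side')
t=[(58,150),(260,95),(335,340),(127,402)]; s=[None,(668,120),(772,248),(513,308),(432,175)]
P=np.array([onz(T,((x+.5)/4-.5+340,(y+.5)/4-.5+170),60) for x,y in t])
Q=np.array([onz(S,((x+.5)/4-.5+300,(y+.5)/4-.5+255),60) for x,y in s[1:]])
for A in (P,Q):
    print(A.round(1).tolist(),A.mean(0).round(1),[round(np.linalg.norm(A[i]-A[(i+1)%4]),1) for i in range(4)])
for i,j in ((3,0),(2,1)):
    d=P[j]-P[i];print('yaw',np.arctan2(d[1],d[0]))
for i,j in ((3,0),(2,1)):
    d=Q[j]-Q[i];print(i,j,'yaw',np.arctan2(d[1],d[0]))
for i,j in ((0,1),(3,2)):
    for A in(P,Q):
        d=A[j]-A[i];print(i,j,'yaw',np.arctan2(d[1],d[0])+np.pi/2)
B=np.array([onz(T,((x+.5)/4-.5+340,(y+.5)/4-.5+170),88) for x,y in [(175,198),(212,190),(228,275),(195,286)]])
print(B.round(1).tolist(),B.mean(0))
E
```

```text
[[608.8, -27.9, 60.0], [634.2, -112.5, 60.0], [531.5, -145.0, 60.0], [503.4, -58.8, 60.0]] [569.5 -86.   60. ] [np.float64(88.4), np.float64(107.8), np.float64(90.6), np.float64(109.8)]
[[774.9, -40.6, 60.0], [788.9, -125.8, 60.0], [679.6, -153.2, 60.0], [667.3, -71.2, 60.0]] [727.7 -97.7  60. ] [np.float64(86.4), np.float64(112.6), np.float64(82.9), np.float64(111.8)]
yaw 0.2848391448293991
yaw 0.3055414211057096
3 0 yaw 0.2768628823634485
2 1 yaw 0.24527127716060773
0 1 yaw 0.2918261804663924
0 1 yaw 0.1633337135111581
3 2 yaw 0.31470314869544236
3 2 yaw 0.14927275095525427
[[585.7, -74.4, 88.0], [589.3, -89.4, 88.0], [554.8, -96.3, 88.0], [550.0, -83.1, 88.0]] [569.94406086 -85.81743281  88.        ]
```

Request:
drive_tool([
  {"hand": -1, "tx": 0.5, "ty": 0.1, "tz": 0, "wx": 0, "wy": 0, "wz": 0},
  {"hand": -1, "tx": 0.8, "ty": 0.16, "tz": 0, "wx": 0, "wy": 0, "wz": 0},
  {"hand": -1, "tx": 0.8, "ty": 0.16, "tz": 0, "wx": 0, "wy": 0, "wz": 0},
  {"hand": -1, "tx": 0.8, "ty": 0.16, "tz": 0, "wx": 0, "wy": 0, "wz": 0},
  {"hand": -1, "tx": 0.5, "ty": 0.1, "tz": 0.4, "wx": 0, "wy": 0, "wz": 0},
  {"hand": -1, "tx": 0.35, "ty": 0.07, "tz": 0.8, "wx": 0, "wy": 0, "wz": 0},
  {"hand": -1, "tx": 0, "ty": 0, "tz": 0.8, "wx": 0, "wy": 0, "wz": 0},
  {"hand": -1, "tx": 0, "ty": 0, "tz": 0.4, "wx": 0, "wy": 0, "wz": 0},
  {"hand": -1, "tx": 0, "ty": 0, "tz": 0, "wx": 0, "wy": 0, "wz": 0},
  {"hand": -1, "tx": 0, "ty": 0, "tz": 0, "wx": 0, "wy": 0, "wz": 0},
])

```text
time: 7.02
tool_pos: [569.4, -84.1, 130.9]
tcp_rot: [-3.141, -0.001, 1.869]
contact_force: [0.4, 0.0, 1.1]
grip_width: 91.8
```

Request:
drive_tool([
  {"hand": -1, "tx": -0.04, "ty": 0, "tz": 0.4, "wx": 0, "wy": 0, "wz": 0},
  {"hand": -1, "tx": 0, "ty": 0, "tz": 0.4, "wx": 0, "wy": 0, "wz": 0},
  {"hand": -1, "tx": 0, "ty": 0, "tz": 0.3, "wx": 0, "wy": 0, "wz": 0},
  {"hand": -1, "tx": 0, "ty": 0, "tz": 0.2, "wx": 0, "wy": 0, "wz": 0},
  {"hand": -1, "tx": 0, "ty": 0, "tz": 0, "wx": 0, "wy": 0, "wz": 0},
])

```text
time: 7.43
tool_pos: [570.3, -86.7, 79.0]
tcp_rot: [-3.141, -0.0, 1.868]
contact_force: [-0.9, -0.4, -0.2]
grip_width: 91.9
```

Request:
drive_tool([
  {"hand": 1, "tx": 0, "ty": 0, "tz": 0.03, "wx": 0, "wy": 0, "wz": 0},
  {"hand": 1, "tx": 0, "ty": 0, "tz": 0, "wx": 0, "wy": 0, "wz": 0},
  {"hand": 1, "tx": 0, "ty": 0, "tz": 0, "wx": 0, "wy": 0, "wz": 0},
  {"hand": 1, "tx": 0, "ty": 0, "tz": 0, "wx": 0, "wy": 0, "wz": 0},
  {"hand": 1, "tx": 0, "ty": 0, "tz": 0, "wx": 0, "wy": 0, "wz": 0},
  {"hand": 1, "tx": 0, "ty": 0, "tz": 0, "wx": 0, "wy": 0, "wz": 0},
  {"hand": 1, "tx": 0, "ty": 0, "tz": 0, "wx": 0, "wy": 0, "wz": 0},
  {"hand": 1, "tx": 0, "ty": 0, "tz": 0, "wx": 0, "wy": 0, "wz": 0},
  {"hand": 1, "tx": 0, "ty": 0, "tz": 0, "wx": 0, "wy": 0, "wz": 0},
  {"hand": 1, "tx": 0, "ty": 0, "tz": 0, "wx": 0, "wy": 0, "wz": 0},
  {"hand": 1, "tx": 0, "ty": 0, "tz": 0, "wx": 0, "wy": 0, "wz": 0},
])

```text
time: 8.35
tool_pos: [570.3, -86.9, 77.7]
tcp_rot: [3.142, -0.0, 1.868]
contact_force: [-0.5, 0.8, -0.2]
grip_width: 23.1
```

Request:
drive_tool([
  {"hand": 1, "tx": 0, "ty": 0, "tz": 0, "wx": 0, "wy": 0, "wz": 0},
  {"hand": 1, "tx": 0, "ty": 0, "tz": 0, "wx": 0, "wy": 0, "wz": 0},
  {"hand": 1, "tx": 0, "ty": 0, "tz": 0, "wx": 0, "wy": 0, "wz": 0},
  {"hand": 1, "tx": 0, "ty": 0, "tz": 0, "wx": 0, "wy": 0, "wz": 0},
  {"hand": 1, "tx": 0, "ty": 0, "tz": 0, "wx": 0, "wy": 0, "wz": 0},
])

```text
time: 8.77
tool_pos: [570.2, -86.7, 77.7]
tcp_rot: [-3.141, -0.0, 1.868]
contact_force: [0.5, 1.9, -1.1]
grip_width: 13.7
```

Request:
drive_tool([
  {"hand": 1, "tx": 0, "ty": 0, "tz": 0.015, "wx": 0, "wy": 0, "wz": 0.2},
  {"hand": 1, "tx": 0, "ty": 0, "tz": 0, "wx": 0, "wy": 0, "wz": 0.4},
  {"hand": 1, "tx": 0, "ty": 0, "tz": 0, "wx": 0, "wy": 0, "wz": 0.4},
  {"hand": 1, "tx": 0, "ty": 0, "tz": 0, "wx": 0, "wy": 0, "wz": 0.4},
  {"hand": 1, "tx": 0, "ty": 0, "tz": 0, "wx": 0, "wy": 0, "wz": 0.4},
  {"hand": 1, "tx": 0, "ty": 0, "tz": 0, "wx": 0, "wy": 0, "wz": 0.4},
  {"hand": 1, "tx": 0, "ty": 0, "tz": 0, "wx": 0, "wy": 0, "wz": 0.4},
  {"hand": 1, "tx": 0, "ty": 0, "tz": 0, "wx": 0, "wy": 0, "wz": 0},
  {"hand": 1, "tx": 0, "ty": 0, "tz": 0, "wx": 0, "wy": 0, "wz": 0},
])

```text
time: 9.52
tool_pos: [570.8, -87.2, 77.5]
tcp_rot: [3.14, 0.001, 1.641]
contact_force: [-0.3, -0.6, 1.3]
grip_width: 13.9
```

Request:
drive_tool([
  {"hand": 1, "tx": 0.1, "ty": -0.05, "tz": 0, "wx": 0, "wy": 0, "wz": 0},
  {"hand": 1, "tx": 0.2, "ty": -0.09, "tz": 0, "wx": 0, "wy": 0, "wz": 0},
  {"hand": 1, "tx": 0.2, "ty": -0.09, "tz": 0, "wx": 0, "wy": 0, "wz": 0},
  {"hand": 1, "tx": 0.2, "ty": -0.09, "tz": 0, "wx": 0, "wy": 0, "wz": 0},
  {"hand": 1, "tx": 0.2, "ty": -0.09, "tz": 0, "wx": 0, "wy": 0, "wz": 0},
  {"hand": 1, "tx": 0.2, "ty": -0.09, "tz": 0, "wx": 0, "wy": 0, "wz": 0},
  {"hand": 1, "tx": 0.2, "ty": -0.09, "tz": 0, "wx": 0, "wy": 0, "wz": 0},
  {"hand": 1, "tx": 0.2, "ty": -0.09, "tz": 0, "wx": 0, "wy": 0, "wz": 0},
])

```text
time: 10.18
tool_pos: [538.8, -28.2, 77.5]
tcp_rot: [3.141, 0.0, 1.641]
contact_force: [2.5, -4.8, 2.7]
grip_width: 13.5
```

Request:
drive_tool([
  {"hand": 1, "tx": 0.2, "ty": -0.09, "tz": 0, "wx": 0, "wy": 0, "wz": 0},
  {"hand": 1, "tx": 0.2, "ty": -0.09, "tz": 0, "wx": 0, "wy": 0, "wz": 0},
  {"hand": 1, "tx": 0.2, "ty": -0.09, "tz": 0, "wx": 0, "wy": 0, "wz": 0},
  {"hand": 1, "tx": 0.2, "ty": -0.09, "tz": 0, "wx": 0, "wy": 0, "wz": 0},
  {"hand": 1, "tx": 0.2, "ty": -0.09, "tz": 0, "wx": 0, "wy": 0, "wz": 0},
  {"hand": 1, "tx": 0.2, "ty": -0.09, "tz": 0, "wx": 0, "wy": 0, "wz": 0},
  {"hand": 1, "tx": 0.2, "ty": -0.09, "tz": 0, "wx": 0, "wy": 0, "wz": 0},
  {"hand": 1, "tx": 0.2, "ty": -0.09, "tz": 0, "wx": 0, "wy": 0, "wz": 0},
  {"hand": 1, "tx": 0.2, "ty": -0.08, "tz": 0, "wx": 0, "wy": 0, "wz": 0},
])

```text
time: 10.93
tool_pos: [501.8, 41.2, 77.4]
tcp_rot: [3.141, 0.0, 1.641]
contact_force: [1.3, -6.1, 3.9]
grip_width: 14.0
```

Request:
drive_tool([
  {"hand": 1, "tx": 0.2, "ty": -0.09, "tz": 0, "wx": 0, "wy": 0, "wz": 0},
  {"hand": 1, "tx": 0.15, "ty": -0.06, "tz": 0, "wx": 0, "wy": 0, "wz": 0},
  {"hand": 1, "tx": 0, "ty": 0, "tz": 0, "wx": 0, "wy": 0, "wz": 0},
])

```text
time: 11.18
tool_pos: [494.2, 55.7, 77.4]
tcp_rot: [-3.141, -0.001, 1.642]
contact_force: [-0.8, 2.6, 6.1]
grip_width: 13.5
```

```bash
python3 - <<'E'
from h import *
o=get_obs();print(o['tool_pos'],o['contact_force'])
a=capture('top')[:,:,::-1];b=capture('side')[:,:,::-1]
z=lambda im,x,y,w,h,k:cv2.resize(im[y:y+h,x:x+w],None,fx=k,fy=k,interpolation=cv2.INTER_CUBIC)
cv2.imwrite('pics/d.png',np.hstack([z(a,250,220,130,130,3),z(b,230,175,130,130,3)]))
E
```

```text
[494.15992849  55.70892369  77.39915079] [-0.79170334  2.59717383  6.13295851]
```

View pics/d.png

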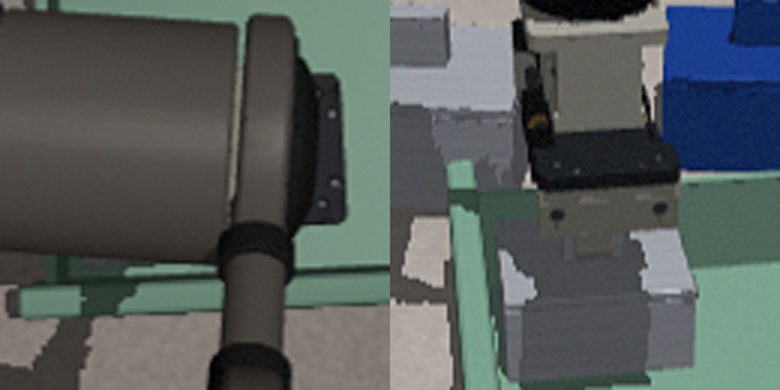

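Request:
drive_tool([
  {"hand": 1, "tx": 0.1, "ty": 0, "tz": 0, "wx": 0, "wy": 0, "wz": 0},
  {"hand": 1, "tx": 0.1, "ty": 0, "tz": 0, "wx": 0, "wy": 0, "wz": 0},
  {"hand": 1, "tx": 0.03, "ty": 0, "tz": 0, "wx": 0, "wy": 0, "wz": 0},
  {"hand": 1, "tx": 0, "ty": 0, "tz": 0, "wx": 0, "wy": 0, "wz": 0},
])

```text
time: 11.62
tool_pos: [494.0, 63.5, 77.4]
tcp_rot: [-3.141, 0.0, 1.641]
contact_force: [0.6, -4.7, 6.2]
grip_width: 13.9
```

Request:
drive_tool([
  {"hand": 1, "tx": 0.03, "ty": 0, "tz": 0, "wx": 0, "wy": 0, "wz": 0},
  {"hand": 1, "tx": 0.03, "ty": 0, "tz": 0, "wx": 0, "wy": 0, "wz": 0},
  {"hand": 1, "tx": 0, "ty": 0, "tz": 0, "wx": 0, "wy": 0, "wz": 0},
])

```text
time: 11.87
tool_pos: [493.9, 65.6, 77.4]
tcp_rot: [-3.141, 0.0, 1.641]
contact_force: [0.3, -5.6, 5.1]
grip_width: 14.0
```

Request:
drive_tool([
  {"hand": 1, "tx": 0.03, "ty": 0, "tz": 0, "wx": 0, "wy": 0, "wz": 0},
  {"hand": 1, "tx": 0.03, "ty": 0, "tz": 0, "wx": 0, "wy": 0, "wz": 0},
  {"hand": 1, "tx": 0, "ty": 0, "tz": 0, "wx": 0, "wy": 0, "wz": 0},
])

```text
time: 12.12
tool_pos: [493.8, 67.9, 77.4]
tcp_rot: [-3.141, 0.001, 1.641]
contact_force: [0.4, -4.4, 5.3]
grip_width: 14.1
```

Request:
drive_tool([
  {"hand": 1, "tx": 0.03, "ty": 0, "tz": 0, "wx": 0, "wy": 0, "wz": 0},
  {"hand": 1, "tx": 0.02, "ty": 0, "tz": 0, "wx": 0, "wy": 0, "wz": 0},
  {"hand": 1, "tx": 0, "ty": 0, "tz": 0, "wx": 0, "wy": 0, "wz": 0},
])

```text
time: 12.37
tool_pos: [493.8, 69.3, 77.4]
tcp_rot: [-3.141, 0.002, 1.641]
contact_force: [1.0, -9.2, 6.2]
grip_width: 13.6
```

Request:
drive_tool([
  {"hand": 1, "tx": 0.03, "ty": 0, "tz": 0, "wx": 0, "wy": 0, "wz": 0},
  {"hand": 1, "tx": 0, "ty": 0, "tz": 0, "wx": 0, "wy": 0, "wz": 0},
])

```text
time: 12.53
tool_pos: [493.8, 69.3, 77.4]
tcp_rot: [-3.141, 0.003, 1.642]
contact_force: [1.0, -15.9, 6.3]
grip_width: 14.2
```

Request:
drive_tool([
  {"hand": 1, "tx": -0.02, "ty": -0.05, "tz": 0, "wx": 0, "wy": 0, "wz": 0},
  {"hand": 1, "tx": 0, "ty": -0.05, "tz": 0, "wx": 0, "wy": 0, "wz": 0},
  {"hand": 1, "tx": 0, "ty": -0.05, "tz": 0, "wx": 0, "wy": 0, "wz": 0},
  {"hand": 1, "tx": 0, "ty": 0, "tz": 0, "wx": 0, "wy": 0, "wz": 0},
])

```text
time: 12.87
tool_pos: [489.9, 69.0, 77.6]
tcp_rot: [3.137, 0.002, 1.641]
contact_force: [7.8, -9.3, 0.0]
grip_width: 14.0
```

Request:
drive_tool([
  {"hand": 1, "tx": 0, "ty": -0.03, "tz": 0, "wx": 0, "wy": 0, "wz": 0},
  {"hand": 1, "tx": 0, "ty": -0.03, "tz": 0, "wx": 0, "wy": 0, "wz": 0},
  {"hand": 1, "tx": 0, "ty": 0, "tz": 0, "wx": 0, "wy": 0, "wz": 0},
])

```text
time: 13.12
tool_pos: [487.8, 68.9, 77.7]
tcp_rot: [3.136, 0.002, 1.641]
contact_force: [8.6, -9.8, 0.2]
grip_width: 13.7
```

Request:
drive_tool([
  {"hand": 1, "tx": 0, "ty": -0.03, "tz": 0, "wx": 0, "wy": 0, "wz": 0},
  {"hand": 1, "tx": 0, "ty": 0, "tz": 0, "wx": 0, "wy": 0, "wz": 0},
])

```text
time: 13.28
tool_pos: [486.6, 68.8, 77.6]
tcp_rot: [3.136, 0.002, 1.641]
contact_force: [8.9, -9.2, -0.9]
grip_width: 14.1
```

Request:
drive_tool([
  {"hand": 1, "tx": 0, "ty": -0.03, "tz": 0.01, "wx": 0, "wy": 0, "wz": 0},
  {"hand": 1, "tx": 0, "ty": 0, "tz": 0.01, "wx": 0, "wy": 0, "wz": 0},
])

```text
time: 13.45
tool_pos: [486.0, 68.7, 77.3]
tcp_rot: [3.135, 0.002, 1.641]
contact_force: [8.3, -9.5, 7.0]
grip_width: 13.9
```

Request:
drive_tool([
  {"hand": 1, "tx": 0, "ty": -0.03, "tz": 0, "wx": 0, "wy": 0, "wz": 0},
  {"hand": 1, "tx": 0, "ty": 0, "tz": 0, "wx": 0, "wy": 0, "wz": 0},
])

```text
time: 13.62
tool_pos: [485.1, 68.7, 77.4]
tcp_rot: [3.134, 0.002, 1.641]
contact_force: [10.2, -8.5, 1.5]
grip_width: 13.9
```

Request:
drive_tool([
  {"hand": 1, "tx": 0, "ty": -0.03, "tz": 0, "wx": 0, "wy": 0, "wz": 0},
  {"hand": 1, "tx": 0, "ty": 0, "tz": 0, "wx": 0, "wy": 0, "wz": 0},
])

```text
time: 13.78
tool_pos: [484.1, 68.6, 77.4]
tcp_rot: [3.134, 0.002, 1.641]
contact_force: [9.8, -9.8, 2.6]
grip_width: 13.8
```

Request:
drive_tool([
  {"hand": 1, "tx": 0, "ty": -0.03, "tz": 0, "wx": 0, "wy": 0, "wz": 0},
  {"hand": 1, "tx": 0, "ty": 0, "tz": 0, "wx": 0, "wy": 0, "wz": 0},
])

```text
time: 13.95
tool_pos: [484.0, 68.6, 77.4]
tcp_rot: [3.131, 0.002, 1.64]
contact_force: [14.9, -9.0, -1.2]
grip_width: 14.1
```

Request:
drive_tool([
  {"hand": 1, "tx": 0, "ty": -0.03, "tz": 0, "wx": 0, "wy": 0, "wz": 0},
  {"hand": 1, "tx": 0, "ty": 0, "tz": 0, "wx": 0, "wy": 0, "wz": 0},
])

```text
time: 14.12
tool_pos: [483.9, 68.6, 77.6]
tcp_rot: [3.129, 0.002, 1.64]
contact_force: [16.7, -6.9, -4.3]
grip_width: 14.3
```

Request:
drive_tool([
  {"hand": 1, "tx": 0, "ty": 0, "tz": 0.02, "wx": 0.1, "wy": 0, "wz": 0},
  {"hand": 1, "tx": 0, "ty": 0, "tz": 0.02, "wx": 0.1, "wy": 0, "wz": 0},
  {"hand": 1, "tx": 0, "ty": 0, "tz": 0, "wx": 0, "wy": 0, "wz": 0},
])

```text
time: 14.37
tool_pos: [484.0, 68.6, 77.1]
tcp_rot: [-3.137, 0.002, 1.641]
contact_force: [12.8, -7.4, 9.8]
grip_width: 13.8
```

```bash
python3 - <<'E'
from h import *
o=get_obs();print(o['tool_pos'],o['contact_force'],o['moment'],o['tcp_rot'])
b=capture('side')[:,:,::-1]
z=lambda im,x,y,w,h,k:cv2.resize(im[y:y+h,x:x+w],None,fx=k,fy=k,interpolation=cv2.INTER_CUBIC)
cv2.imwrite('pics/e.png',z(b,235,205,130,100,6))
E
```

```text
[483.99062297  68.59262836  77.10520686] [12.82323802 -7.43201846  9.82771152] [-1.17715039 -2.27327781  0.06584551] [-3.13660687e+00  2.09293217e-03  1.64070952e+00]
```

View pics/e.png

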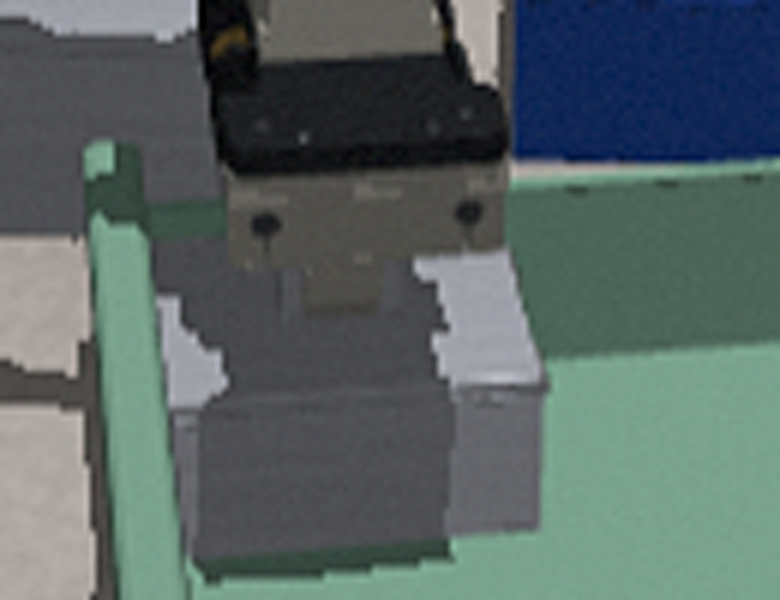

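Request:
drive_tool([
  {"hand": 1, "tx": 0.02, "ty": 0, "tz": 0.01, "wx": -0.05, "wy": 0, "wz": 0},
  {"hand": 1, "tx": 0.03, "ty": -0.01, "tz": 0.01, "wx": 0, "wy": 0, "wz": 0},
  {"hand": 1, "tx": 0, "ty": -0.02, "tz": 0, "wx": 0, "wy": 0, "wz": 0},
  {"hand": 1, "tx": 0, "ty": 0, "tz": 0, "wx": 0, "wy": 0, "wz": 0},
  {"hand": 1, "tx": 0, "ty": 0, "tz": 0, "wx": 0, "wy": 0, "wz": 0},
])

```text
time: 14.83
tool_pos: [484.0, 68.7, 77.1]
tcp_rot: [3.139, 0.005, 1.641]
contact_force: [14.0, -19.0, 13.3]
grip_width: 13.5
```

```bash
python3 - <<'E'
from h import *
o=get_obs();print(o['tool_pos'],o['contact_force'],o['moment'],o['tcp_rot'],o['time'])
E
```

```text
[483.9729952   68.68003243  77.08021886] [ 14.03855417 -18.9934979   13.2912303 ] [-2.7427603  -2.34141282  0.05101042] [3.13882374 0.0050121  1.64114167] 14.8333
```

Request:
drive_tool([
  {"hand": 1, "tx": 0, "ty": 0, "tz": 0, "wx": 0.03, "wy": 0.06, "wz": 0.1},
  {"hand": 1, "tx": 0, "ty": 0, "tz": 0, "wx": 0, "wy": 0, "wz": 0},
  {"hand": 1, "tx": 0, "ty": 0, "tz": 0, "wx": 0, "wy": 0, "wz": 0},
])

```text
time: 15.08
tool_pos: [484.0, 68.6, 77.1]
tcp_rot: [3.141, 0.0, 1.633]
contact_force: [15.0, -16.9, 12.9]
grip_width: 14.0
```

```bash
python3 - <<'E'
from h import *
o=get_obs();print(o['tool_pos'],o['contact_force'],o['moment'],o['tcp_rot'],o['time'])
E
```

```text
[483.98102484  68.64381833  77.06311743] [ 14.99534931 -16.85982961  12.94348397] [-2.97733885 -2.43032493  0.32820045] [3.14143491e+00 9.25592225e-05 1.63326730e+00] 15.0833
```

Request:
drive_tool([
  {"hand": 1, "tx": 0, "ty": 0, "tz": 0, "wx": 0, "wy": 0, "wz": -0.2},
  {"hand": 1, "tx": 0, "ty": 0, "tz": 0, "wx": 0, "wy": 0, "wz": 0},
  {"hand": 1, "tx": 0, "ty": 0, "tz": 0, "wx": 0, "wy": 0, "wz": 0},
])

```text
time: 15.33
tool_pos: [484.0, 68.7, 77.1]
tcp_rot: [3.141, -0.0, 1.649]
contact_force: [14.9, -18.0, 11.7]
grip_width: 13.6
```

```bash
python3 - <<'E'
from h import *
o=get_obs();print(o['tool_pos'],o['contact_force'],o['moment'],o['tcp_rot'],o['time'])
E
```

```text
[483.97304566  68.65444927  77.07108632] [ 14.92161373 -17.95820739  11.74561967] [-3.06134961 -2.43916256 -0.24713732] [ 3.14141676e+00 -2.14660241e-04  1.64933624e+00] 15.3333
```

Request:
drive_tool([
  {"hand": 1, "tx": 0, "ty": 0, "tz": -0.015, "wx": 0, "wy": 0, "wz": 0.09},
  {"hand": 1, "tx": 0.02, "ty": -0.03, "tz": 0, "wx": 0.03, "wy": 0.02, "wz": 0},
  {"hand": 1, "tx": 0.01, "ty": -0.03, "tz": 0, "wx": 0.03, "wy": 0.02, "wz": 0},
  {"hand": 1, "tx": 0, "ty": 0, "tz": 0, "wx": 0, "wy": 0, "wz": 0},
  {"hand": 1, "tx": 0, "ty": 0, "tz": 0, "wx": 0, "wy": 0, "wz": 0},
])

```text
time: 15.75
tool_pos: [483.9, 68.7, 77.1]
tcp_rot: [-3.141, -0.002, 1.642]
contact_force: [23.8, -22.4, -1.3]
grip_width: 14.1
```

```bash
python3 - <<'E'
from h import *
o=get_obs();print(o['tool_pos'],o['contact_force'],o['moment'],o['tcp_rot'],o['time'])
E
```

```text
[483.87280535  68.68528753  77.14012872] [ 23.78313898 -22.35802821  -1.34980349] [-3.89560598 -4.01784169  0.05935379] [-3.14112792e+00 -1.77939718e-03  1.64228910e+00] 15.75
```

Request:
drive_tool([
  {"hand": 1, "tx": 0, "ty": 0, "tz": 0.02, "wx": 0, "wy": -0.02, "wz": 0},
  {"hand": 1, "tx": 0, "ty": 0, "tz": 0, "wx": 0, "wy": 0, "wz": 0},
  {"hand": 1, "tx": 0, "ty": 0, "tz": 0, "wx": 0, "wy": 0, "wz": 0},
])

```text
time: 16.0
tool_pos: [483.9, 68.7, 77.1]
tcp_rot: [-3.141, 0.0, 1.642]
contact_force: [22.0, -22.3, 6.3]
grip_width: 13.7
```

```bash
python3 - <<'E'
from h import *
o=get_obs();print(o['tool_pos'],o['contact_force'],o['moment'],o['tcp_rot'],o['time'])
b=capture('side')[:,:,::-1];w=capture('wrist')[:,:,::-1]
z=lambda im,x,y,w,h,k:cv2.resize(im[y:y+h,x:x+w],None,fx=k,fy=k,interpolation=cv2.INTER_CUBIC)
cv2.imwrite('pics/f.png',z(b,235,205,130,100,6));cv2.imwrite('pics/fw.png',w)
S=cam('side')
R=np.array([[np.cos(.0705),-np.sin(.0705)],[np.sin(.0705),np.cos(.0705)]])
c=np.array([484,68.7])
for n,q in [('FR',(-55,-45)),('BR',(55,-45)),('BL',(55,45))]:
    p=R@q+c
    print(n,[((proj(S,[[*p,h]])[0]-[235,205]+.5)*6-.5).round(0) for h in (4,54,60)])
E
```

```text
[483.87958064  68.68787023  77.09561525] [ 21.98052909 -22.3224252    6.34531949] [-3.85547837 -3.56347613  0.06127386] [-3.14148034e+00  1.48518045e-06  1.64234903e+00] 16.0
FR [array([170., 559.]), array([162., 420.]), array([161., 403.])]
BR [array([538., 529.]), array([541., 391.]), array([541., 374.])]
BL [array([494., 363.]), array([495., 231.]), array([495., 215.])]
```

View pics/f.png

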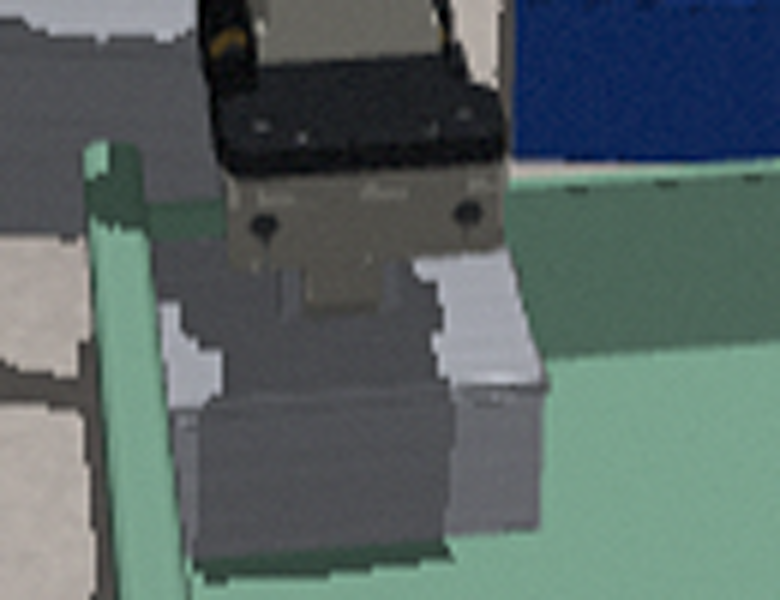

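View pics/fw.png

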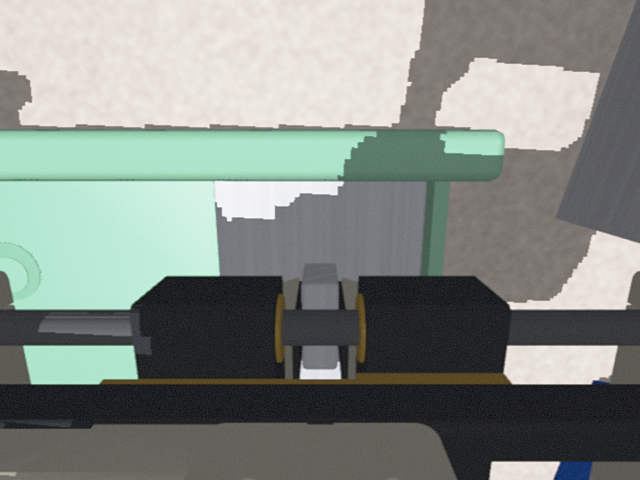

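```bash
python3 - <<'E'
from h import *
o=get_obs();print(o['tool_pos'],o['contact_force'],o['time'],o['grip_width'])
print(close_job())
E
```

```text
[483.90899525  68.68154904  77.11513035] [ 21.13211692 -22.99085242   7.30862081] 16.1 13.735099584449811
the job is handed in; nothing more can be done
None
```

I pressed the lid shut and slid the tin by its grip bar into the front left corner. I handed the job in at 16.1 s with the fingers still gripping the bar and pushing it against both walls.

- **Lid:** the resistance dropped away just before the fingers met the flat lid. I then pressed on to 28 N. The pictures afterwards show it shut.
- **Push at hand-in:** the measured force on the tool was about 21 N from the front panel side, 23 N from the left wall side and 7 N up from pressing down. Floor friction takes part of the sideways push, so the force on each wall itself is somewhat less.
- **Position:** the tool stopped at (484, 69) mm, matching the corner position I had worked out from the camera.
- **Square and flat:** turning the tool a little each way met nearly equal resistance (+0.33 and −0.25 N m), so the tin sits square against the walls. The tool read upright to within about 0.001 rad at the last orientation check. While I was pushing in, the tool tilted by up to 0.012 rad, and I corrected that.
- **Disagreement:** the tin's underside in the side view is within 1 pixel of where it should be. The lid's back corner is about 1.3 pixels low, which I put down to camera calibration. The top camera could not see the corner because the arm was in the way.
- **Other objects:** I kept away from the can opener, bottle opener and jar key, but took no final picture of them.

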